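Set the tin rack for the spice tins at hand and load it

TASK

Put all the spice tins away in the adjustable tin rack. Squeeze the divider's release lever against its handle and, keeping it squeezed, slide the divider to the notch that gives room for exactly as many tins as there are (the notches are for 2, 3, 4 and 5), then let go so that it locks. Draw the pusher back, stand every tin upright in a single row between pusher and divider, and only then slide the pusher fully home so that the row is snug; leave the carton, the bowl and the peeler alone.

Things in the scene. Friction and masses are not known exactly. Their poses are not given: they have to be found in the camera images.
- rack: tin rack fixed on the worktop: wooden base 126 x 460 x 8 mm (x, y, z), origin at the centre of its underside, z up. Tins stand on the base in one row along y in a lane 66 mm wide centred on x = 0, between steel side rods (x = -36.5, +36.5 mm, tops 18.5 mm above the worktop) and between pusher (+y end) and divider. Pusher face at y = +120 mm when home. Comb with 4 notches 57 mm apart on the +x side, top 16 mm
- divider (a joint): slide of the divider, m: 0 = notch for 2 tins (it starts there), 0.057, 0.114, 0.171 = notches for 3, 4, 5 tins; grows as the divider moves to the rack's -y and the bay widens. Bay length = 116 mm + this with the pusher home, 45 mm more with it drawn back. 2 mm of play either way in a notch; slides at 2 to 4 N; locked unless the lever is squeezed
- lever (a joint): release lever of the divider, m: 0 = let go, tooth fully in a notch; 0.012 = fully squeezed (tooth clear of the comb from 0.009 on). A spring of 7 to 11 N pushes it out again, so it must be held. If let go between notches its tooth rests on the comb (lever stays near 0.008)
- handle (a point): divider's squeeze handle: two upright black bars side by side along rack x, each 12 mm thick (x), 36 wide (y), tops 95 mm above the worktop. The -x bar is fixed; the +x bar is the lever and moves to -x. 58 mm over both when let go, 46 squeezed. Point: midway between the outer faces as they are when SQUEEZED (6 mm to -x of the middle when let go), 75 mm above the worktop; axes as rack
- divider_face (a point): middle of the divider panel's face towards the tins (its +y side); panel 60 mm wide, top 65 mm above the worktop; axes as the rack's. The handle's centre lies 34 mm to -y of this face
- pusher (a joint): slide of the pusher at the rack's +y end, m: 0 = drawn back to its outer stop, 0.045 = fully home at its inner stop; moves to -y, towards the divider, as it grows; friction 2 to 4 N, stays where left
- pusher_grip (a point): the pusher's upright wooden grip, 16 mm thick (rack x), 36 mm wide (rack y), top 95 mm above the worktop; point at its middle, 75 mm above the worktop; the panel's face lies 34 mm to -y of it; axes as the rack's
- tin0_mid (a point): centre of a spice tin: plain round metal tin with paper band and lid, 56 mm diameter, 56 mm tall, 0.09 to 0.16 kg, z along its axis; three to five of these alike tins are present, the others are absent
- tin1_mid (a point): centre of a spice tin: plain round metal tin with paper band and lid, 56 mm diameter, 56 mm tall, 0.09 to 0.16 kg, z along its axis; three to five of these alike tins are present, the others are absent
- tin2_mid (a point): centre of a spice tin: plain round metal tin with paper band and lid, 56 mm diameter, 56 mm tall, 0.09 to 0.16 kg, z along its axis; three to five of these alike tins are present, the others are absent
- tin3_mid (a point): centre of a spice tin: plain round metal tin with paper band and lid, 56 mm diameter, 56 mm tall, 0.09 to 0.16 kg, z along its axis; three to five of these alike tins are present, the others are absent
- tin4_mid (a point): centre of a spice tin: plain round metal tin with paper band and lid, 56 mm diameter, 56 mm tall, 0.09 to 0.16 kg, z along its axis; three to five of these alike tins are present, the others are absent
- tea_box: printed tea carton 63 x 131 x 68 mm, bystander; origin at centre of underside. It stands under the fixed wall cabinet, which the wrist must keep clear of: front at world x = 0.59 m (door handles out to 0.55), y from -0.23 m to the left, underside 0.46 m above the worktop; nothing hangs over y below -0.23
- dip_bowl: small dark bowl, 83 mm wide, 40 mm high, bystander; origin at centre of underside
- peeler: peeler with black handle, 170 x 25 x 18 mm, bystander; origin at centre of underside

How it is judged:
By the outcome, as a careful person would: the job done as asked, in the order asked, and still so for the second after the job is handed in, with the robot touching nothing.
Of tin0, tin1, tin2, tin3, tin4 only 3 to 5 are there at a start; the rules pass over those that are not, and their reading is None.
At some moment in a run one of tin0, tin1, tin2, tin3, tin4 may be knocked a few centimetres aside while the robot is not near it.
Once in a run the grip may slacken for a moment while it holds something.
It also fails if it takes over 210 s, if anything falls off the work surface, if the arm or the gripper's body presses on something with over 40 N, if the wrist force passes 120 N, or if a joint passes its speed limit or range.

ROBOT

A 6-joint arm with a two-finger parallel gripper is mounted at the origin on a cart in front of the work surface, level with it; the furniture and walls round the work are solid. World frame = base frame: x ahead of the robot, y to its left, z up, the work surface at z = 0. Lengths are in m, angles in degrees, forces in N, time in s.
With the tool pointing down it reaches from about 0.375 to 0.9 m from the base axis. Payload 3.1 kg.
Tool frame: the origin (TCP) lies between the finger pads; the fingertips stand 11 mm ahead of it and the grasp point (between the pads) lies 8 mm behind it; z points along the fingers, y is the line along which they close (so a half turn about z gives the same grasp; the last joint's range is limited). The gripper opens to 87 mm and grips with 3 to 60 N. Pads are 19 mm wide; open, the fingers measure 117 mm over their backs; the gripper's body (75 mm by 190 mm) begins 51 mm behind the grasp point.
Start: joints at [-85.686, 30.224, 82.088, -0, 67.689, -10.227], TCP at [0.157, -0.605, 0.234] pointing down, gripper open.
Joint ranges: [-176.69, 176.69], [-43.24, 126.21], [12.49, 139.97], [-82, 262], [0, 151.66], [-163.58, 163.58]. Speed limits (degrees/s): [159.86, 159.86, 180, 180, 180, 180].

INTERFACE

Orientations are given as a 3x3 rotation matrix whose columns are the frame's x, y, z axes.
In Python, from rig import bot, viewer, workorder, nets gives the robot as it stands. The module is installed in compiled form; this text tells all that it offers.
- The arm moves only by the tool move_arm, never from a script. Its argument "increments" is a list of rows, each a list of 7 numbers: the shift along the tool's x, y, z normalised to -1 to 1, where 1 is 0.3 m, then the turn, a rotation vector about the tool's x, y, z normalised to -1 to 1, where 1 is pi rad, then the opening, from 0 (shut) to 1 (fully open). In form: [[tx, ty, tz, wx, wy, wz, grip], ...]. A call has 1 to 10 rows; each row is the pose to reach, as a shift and turn from the pose commanded when the call began, along the tool's axes at that moment, turning the shorter way round; what a row does not reach only later rows make up. A row lasts 1/12 s, in which the tool goes at most 41.7 mm and 7.16 degrees, less where a joint would pass 70% of its speed; a pose out of reach is approached as far as the arm can. A call with a number of a shift or a turn outside -1 to 1 is refused whole. A call with a gripper value outside its range is refused whole. The fingers move at their own pace and stop on an object; the grip force is fixed at half the most. Time passes only in rows, so rows that repeat a pose let the fingers close. It gives the time, the measured TCP pose, the force, the opening and the grip force at its end, in the units of the state.
- bot.read_state(): the state, without advancing time (a new reading comes with each control period).
- viewer.capture(name): name is "scene" or "top" or "wrist"; returns a dict with "image" (384x512x3 uint8, blue, green, red), "K" (3x3 intrinsics, pixels), "eye" and "orientation" of the camera in the world. Camera axes: x right, y up, looking along -z (the intrinsics and any distortion apply to the point x, -y, -z); pixel columns grow to the right and rows downward; lengths in m; the calibration is good to about 2 mm. The wrist camera is an equidistant fisheye: a pixel r from the principal point sees the ray r / f radians off the axis. A picture is of the moment at which its call begins. There is no depth.
- workorder.hand_in(): hands the job in; it is judged then, once.
Trained networks look in the newest picture that a camera, given by its name, has taken for a name from the list of things; names that differ only in an ending like _2 or _b are one class to them, and where a whole thing is asked for, a point or a joint stands for the part that bears it (a point fixed in the world has none). Each returns a list of dicts, best first, with "conf" (0 to 1); they miss things now and then, are a little off and sometimes report something else, mostly with a low value. They report only what shows in the picture. A call takes as long as a camera call.
- nets.find_in(camera, thing): "location" ([column, row] in pixels, amid what is visible of it).
The state is a dict: "time_s": time; "joint_positions": joint angles; "qvel": joint speeds; "tau": joint torques, N m; "position": TCP position; "tcp_rot": TCP orientation; "force": force on the tool from outside, world axes, zero at the start; "moment": the same for the moment, N m; "opening": opening from 0.0 (shut) to 1.0 (fully open); "grasp_force": force on a finger pad.
Only numpy, scipy, OpenCV 4.12 (cv2) and the standard library are available. Lean on these libraries where they do the work, as an engineer would, in place of code of your own. Each camera call takes 0.05 s, during which the arm holds its last target. There are 200 camera calls.

## Working session

There is one attempt and no reset: what is moved stays moved. The work goes in short steps, Python scripts to look and compute and a tool call to move; the robot and the scene stay as the last step left them, time stands still between calls to the robot, and variables do not carry over. Pictures are saved under pics/ and viewed, at most 14 in all, crops included, and the job is handed in when it is done.

Besides the shell and the picture viewer there is one more tool, called after "Request:" in YAML: its name, and indented under it one key for each argument. move_arm: Moves the arm, as the interface text tells. Its arguments: {"type":"object","properties":{"increments":{"type":"array"}},"required":["increments"]}

```bash
mkdir -p pics
cat > h.py <<'E'
import numpy as np, cv2
from rig import bot, viewer, workorder, nets
def cap(n,save=None):
    c=viewer.capture(n)
    if save: cv2.imwrite(f'pics/{save}.png',c['image'])
    return c
def ray(c,n,px):
    K=np.array(c['K']);R=np.array(c['orientation']);e=np.array(c['eye'])
    a=(px[0]-K[0,2])/K[0,0];b=(px[1]-K[1,2])/K[1,1]
    if n=='wrist':
        t=np.hypot(a,b);s=np.sin(t)/max(t,1e-9);d=np.array([a*s,-b*s,-np.cos(t)])
    else: d=np.array([a,-b,-1.])
    return e,R@d
def at(c,n,px,z):
    e,d=ray(c,n,px);return e+d*(z-e[2])/d[2]
def proj(c,n,p):
    K=np.array(c['K']);R=np.array(c['orientation']);q=R.T@(np.array(p)-c['eye']);x,y,z=q[0],-q[1],-q[2]
    if n=='wrist':
        r=np.hypot(x,y);t=np.arctan2(r,z);a,b=x/r*t,y/r*t
    else: a,b=x/z,y/z
    return np.array([K[0,0]*a+K[0,2],K[1,1]*b+K[1,2]])
E
python3 - <<'E'
from h import *
np.set_printoptions(precision=4,suppress=True)
s=bot.read_state();print({k:np.round(s[k],4).tolist() for k in s})
Z=dict(rack=.01,handle=.085,divider_face=.045,pusher_grip=.085,tin0_mid=.028,tea_box=.034,dip_bowl=.02,peeler=.01)
for n in('scene','top','wrist'):
    c=cap(n,n+'0');print(n,c['eye'],np.array(c['K'])[0,0])
    for t,z in Z.items():
        for d in nets.find_in(n,t)[:7]:
            print(t,round(d['conf'],2),np.round(d['location'],0),at(c,n,d['location'],z)[:2])
E
```

```text
{'time_s': 0.0, 'joint_positions': [-85.6864, 30.2766, 82.1564, -0.0015, 67.6897, -10.2275], 'qvel': [-0.0252, 0.0571, 0.01, 0.0384, -0.0002, -0.0664], 'tau': [-0.0005, -44.0048, -17.6593, 0.0632, 0.0582, -0.0002], 'position': [0.1569, -0.6043, 0.2326], 'tcp_rot': [[0.968, 0.2511, -0.0002], [0.2511, -0.968, 0.0021], [0.0004, -0.0021, -1.0]], 'force': [0.4317, 1.1849, -0.1408], 'moment': [0.0404, 0.0, -0.0157], 'grasp_force': 0.0, 'opening': 0.9994}
scene [-0.4435 -1.2597  0.8722] 469.01241410892254
rack 0.67 [220. 207.] [0.4182 0.1023]
handle 0.59 [221. 200.] [0.3778 0.0287]
divider_face 0.77 [221. 198.] [0.4279 0.1079]
pusher_grip 0.66 [197. 185.] [0.3675 0.1871]
pusher_grip 0.51 [227. 194.] [0.4228 0.0563]
tea_box 0.7 [273. 193.] [0.6341 0.0449]
tea_box 0.65 [225. 199.] [0.4478 0.111 ]
dip_bowl 0.48 [246. 182.] [0.6237 0.2145]
dip_bowl 0.35 [292. 248.] [ 0.4504 -0.288 ]
peeler 0.52 [223. 200.] [0.4634 0.1475]
peeler 0.43 [272. 195.] [0.6528 0.0716]
top [0.4433 0.029  1.1816] 362.9124151324894
rack 0.8 [232. 221.] [0.4392 0.1036]
handle 0.69 [234. 226.] [0.4218 0.0925]
divider_face 0.75 [234. 221.] [0.4375 0.0942]
pusher_grip 0.69 [179. 228.] [0.4183 0.259 ]
tin0_mid 0.88 [351. 204.] [ 0.4911 -0.2746]
tin0_mid 0.26 [398. 209.] [ 0.4742 -0.4214]
tea_box 0.65 [266. 153.] [ 0.6554 -0.0064]
dip_bowl 0.83 [204. 163.] [0.6266 0.1933]
peeler 0.55 [109. 191.] [0.5369 0.504 ]
wrist [ 0.2293 -0.5855  0.3853] 297.3186396354542
```

Run:
```python
import cv2
t=cv2.imread('pics/top0.png');cv2.imwrite('pics/top0b.png',cv2.resize(t[60:384,40:472],(800,600),interpolation=cv2.INTER_CUBIC))
```

```text
(no output)
```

View pics/top0b.png

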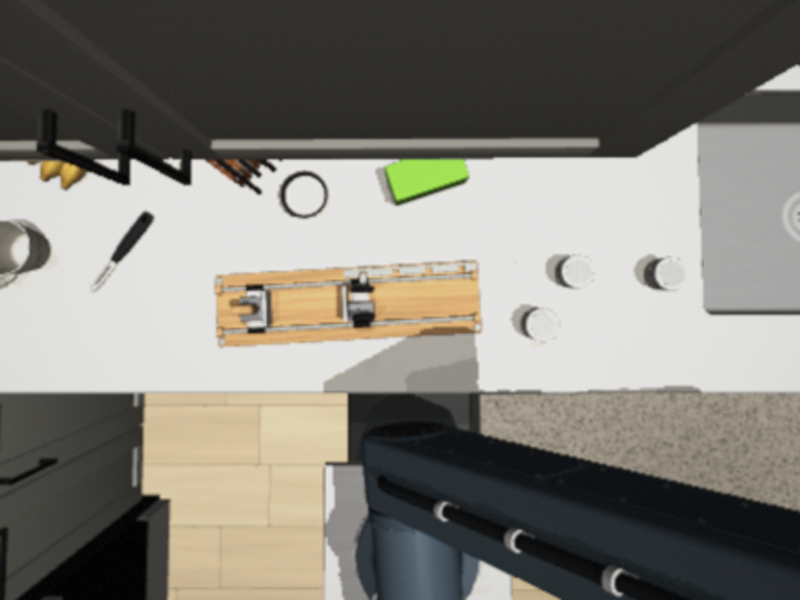

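View pics/scene0.png

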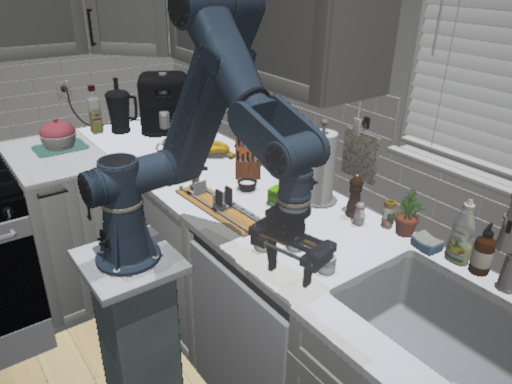

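The top view shows three tins, at about (577,270), (668,272) and (541,323). The rack is at about (350,303), with the divider at (358,300) and the pusher grip at (245,305). More tins could be hidden under the cabinet or the arm, so I'll move over and look with the wrist camera.

Request:
move_arm:
  increments:
    - [0.675,-0.658,-0.117,0,0,-0.22,1]
    - [0.675,-0.658,-0.117,0,0,-0.22,1]
    - [0.675,-0.658,-0.117,0,0,-0.22,1]
    - [0.675,-0.658,-0.117,0,0,-0.22,1]
    - [0.675,-0.658,-0.117,0,0,-0.22,1]
    - [0.675,-0.658,-0.117,0,0,-0.22,1]
    - [0.675,-0.658,-0.117,0,0,-0.22,1]
    - [0.675,-0.658,-0.117,0,0,-0.22,1]
    - [0.675,-0.658,-0.117,0,0,-0.22,1]
    - [0.675,-0.658,-0.117,0,0,-0.22,1]

```text
time_s: 2.18
position: [0.3036, -0.3637, 0.269]
tcp_rot: [[0.585, 0.811, 0.0], [0.811, -0.585, -0.002], [-0.001, 0.001, -1.0]]
force: [-0.3, -0.0, 0.2]
opening: 1.0
grasp_force: 0.0
```

```bash
cat >> h.py <<'E'
from scipy.spatial.transform import Rotation as Ro
np.set_printoptions(precision=4,suppress=True)
def down(yaw):  # tool down, tool x axis at yaw degrees
    a=np.radians(yaw);x=np.array([np.cos(a),np.sin(a),0]);z=np.array([0,0,-1.]);return np.c_[x,np.cross(z,x),z]
def plan(p,yaw,p0=None,R0=None):
    s=bot.read_state();p0=np.array(s['position']) if p0 is None else p0;R0=np.array(s['tcp_rot']) if R0 is None else R0
    print('pos',p0,'yaw',np.degrees(np.arctan2(R0[1,0],R0[0,0])).round(2),'t',round(s['time_s'],1),'F',np.round(s['force'],1),'op',round(s['opening'],3))
    d=R0.T@(np.array(p)-p0)/.3;w=Ro.from_matrix(R0.T@down(yaw)).as_rotvec()/np.pi
    print('MOVE',np.round(d,4).tolist(),np.round(w,4).tolist())
E
python3 -c "
from h import *
plan([.43,-.12,.3],93)"
```

```text
pos [ 0.3036 -0.3637  0.269 ] yaw 54.18 t 2.2 F [-0.3 -0.   0.2] op 1.0
MOVE [0.905, -0.1335, -0.1045] [0.0003, 0.0005, -0.2156]
```

Request:
move_arm:
  increments:
    - [0.905,-0.133,-0.104,0,0,-0.215,1]
    - [0.905,-0.133,-0.104,0,0,-0.215,1]
    - [0.905,-0.133,-0.104,0,0,-0.215,1]
    - [0.905,-0.133,-0.104,0,0,-0.215,1]
    - [0.905,-0.133,-0.104,0,0,-0.215,1]
    - [0.905,-0.133,-0.104,0,0,-0.215,1]
    - [0.905,-0.133,-0.104,0,0,-0.215,1]
    - [0.905,-0.133,-0.104,0,0,-0.215,1]
    - [0.905,-0.133,-0.104,0,0,-0.215,1]
    - [0.905,-0.133,-0.104,0,0,-0.215,1]

```text
time_s: 3.02
position: [0.4301, -0.1211, 0.2996]
tcp_rot: [[-0.048, 0.999, -0.0], [0.999, 0.048, -0.001], [-0.001, -0.001, -1.0]]
force: [0.7, 0.3, 0.5]
opening: 1.0
grasp_force: 0.0
```

Run:
```python
from h import *
Z=dict(rack=.01,handle=.085,divider_face=.045,pusher_grip=.085,tin0_mid=.028,tea_box=.034,dip_bowl=.02)
for n in('wrist','top'):
    c=cap(n,n+'1');print(n,c['eye'])
    for t,z in Z.items():
        for d in nets.find_in(n,t)[:7]:
            print(t,round(d['conf'],2),np.round(d['location'],0),at(c,n,d['location'],z)[:2])
```

```text
wrist [ 0.427  -0.046   0.4513]
rack 0.69 [266.  77.] [0.4337 0.0036]
handle 0.85 [260.  15.] [0.4225 0.0745]
divider_face 0.59 [266.  13.] [0.4295 0.0913]
tin0_mid 0.96 [285. 244.] [ 0.4768 -0.25  ]
tea_box 0.72 [408. 105.] [ 0.6507 -0.0175]
dip_bowl 0.25 [266.  15.] [0.4292 0.0962]
top [0.4433 0.029  1.1816]
rack 0.76 [230. 221.] [0.4386 0.11  ]
handle 0.95 [232. 227.] [0.42   0.0979]
pusher_grip 0.83 [178. 224.] [0.4294 0.2625]
tin0_mid 0.27 [204. 162.] [0.6286 0.1932]
tea_box 0.64 [268. 154.] [ 0.6515 -0.0115]
dip_bowl 0.79 [204. 161.] [0.6312 0.193 ]
```

View pics/wrist1.png

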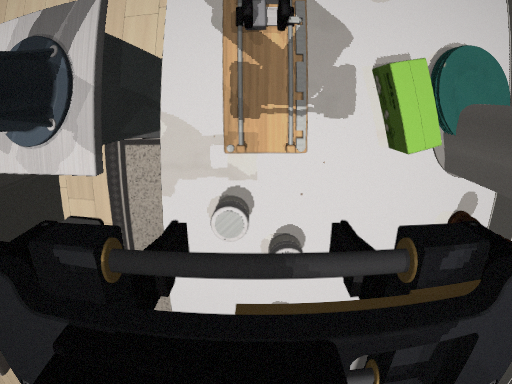

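The wrist view shows tins at (229,222) and (285,244), with a third edge near (280,303). Nothing is visible behind the carton. Next I'll go over the rack and look left.

Request:
move_arm:
  increments:
    - [0.5,0,0,0,0,0,1]
    - [0.5,0,0,0,0,0,1]
    - [0.5,0,0,0,0,0,1]
    - [0.5,0,0,0,0,0,1]
    - [0.5,0,0,0,0,0,1]
    - [0.5,0,0,0,0,0,1]

```text
time_s: 4.32
position: [0.4225, 0.0313, 0.2999]
tcp_rot: [[-0.053, 0.999, 0.0], [0.999, 0.053, -0.001], [-0.001, 0.0, -1.0]]
force: [-0.3, -0.2, -0.1]
opening: 1.001
grasp_force: 0.0
```

Run:
```python
from h import *
Z=dict(rack=.01,handle=.085,divider_face=.045,pusher_grip=.085,tin0_mid=.028,tea_box=.034,dip_bowl=.02)
plan([.43,.09,.2],93)
for n in('wrist','scene'):
    c=cap(n,n+'2');print(n,c['eye'])
    for t,z in Z.items():
        for d in nets.find_in(n,t)[:7]:
            print(t,round(d['conf'],2),np.round(d['location'],0),at(c,n,d['location'],z)[:2])
a=cv2.imread('pics/wrist2.png');b=cv2.imread('pics/scene2.png')[130:330,130:450]
b=cv2.resize(b,(512,320));cv2.imwrite('pics/v2.png',np.vstack([a[:280],b]))
```

```text
pos [0.4225 0.0313 0.2999] yaw 93.06 t 4.3 F [-0.3 -0.2 -0.1] op 1.001
MOVE [0.1943, 0.0355, 0.3331] [0.0001, 0.0002, 0.0003]
wrist [0.4189 0.1063 0.4517]
rack 0.88 [265. 119.] [0.4285 0.0938]
handle 0.64 [260. 116.] [0.4206 0.0987]
divider_face 0.68 [264. 115.] [0.4257 0.1002]
pusher_grip 0.66 [263.   8.] [0.4172 0.2366]
tea_box 0.89 [396. 198.] [ 0.642  -0.0103]
tea_box 0.34 [264.   7.] [0.4172 0.2578]
dip_bowl 0.9 [396.  67.] [0.6237 0.193 ]
dip_bowl 0.57 [263. 116.] [0.4249 0.0972]
scene [-0.4435 -1.2597  0.8722]
rack 0.87 [224. 206.] [0.4388 0.1012]
handle 0.89 [221. 198.] [0.3858 0.0418]
handle 0.35 [286. 200.] [ 0.5704 -0.1086]
divider_face 0.68 [222. 200.] [0.4231 0.0948]
divider_face 0.23 [222. 206.] [0.399  0.0536]
pusher_grip 0.67 [196. 185.] [0.3667 0.1942]
tin0_mid 0.8 [291. 242.] [ 0.4654 -0.2672]
tea_box 0.56 [286. 197.] [ 0.6573 -0.0099]
dip_bowl 0.76 [245. 182.] [0.6215 0.2209]
```

View pics/v2.png

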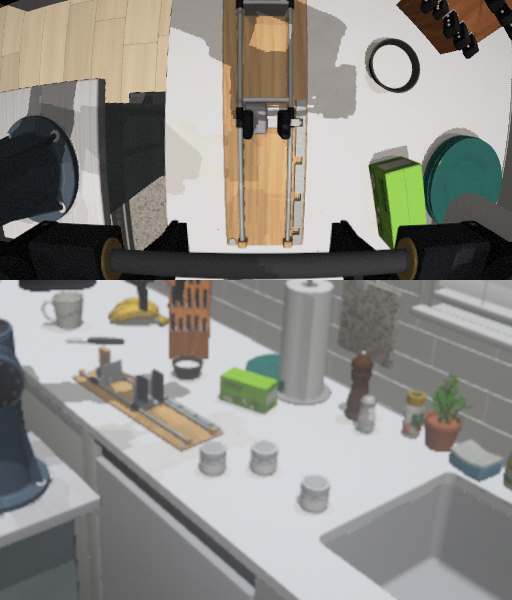

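The scene view shows exactly three tins, at (212,457), (264,457) and (315,492), so the divider goes to 0.057. The wrist view shows the handle bars at (247,123) and (284,123). I'll zoom in there to measure.

Run:
```python
from h import *
a=cv2.imread('pics/wrist2.png');cv2.imwrite('pics/v3.png',cv2.resize(a[80:255,215:315],None,fx=4,fy=3.4,interpolation=cv2.INTER_CUBIC))
```

```text
(no output)
```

View pics/v3.png

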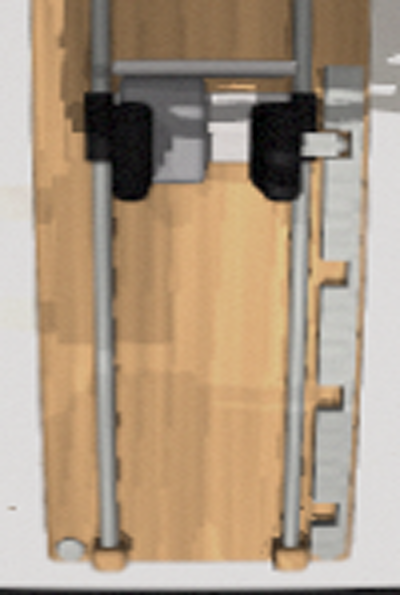

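Run:
```python
from h import *
c=cap('wrist');print(np.array(c['K']).tolist(),c['eye'])
f=lambda u,v,z:at(c,'wrist',(215+u/4,80+v/3.4),z)[:2]
L=f(113,103,.095);R=f(300,103,.095);print('bars',L,R,np.linalg.norm(L-R), 'near edge',f(130,195,.095))
# base corners
a=f(355,555,.008);b=f(370,80,.008);cc=f(50,555,.008);d=f(34,80,.008)
print('base',a,b,cc,d,np.linalg.norm(a-cc),np.degrees(np.arctan2(-(b-a)[0],(b-a)[1])),np.degrees(np.arctan2(-(d-cc)[0],(d-cc)[1])),np.degrees(np.arctan2((a-cc)[1],(a-cc)[0])))
# panel top +y edge z=.065
print('panel top',f(112,62,.065),f(300,62,.065))
th=np.radians(3.3);ex=np.array([np.cos(th),np.sin(th)]);ey=np.array([-ex[1],ex[0]])
o=(a+cc)/2+ey*.230;print('origin',o)
# squeezed-lever face: handle centre = L + .023 ex ; y centre = top edge -18mm
print('handle',L+.023*ex-.018*ey,'from rack',o+ey*(.120-.116-.034))
```

```text
[[297.3186396354542, 0.0, 258.8091253804474], [0.0, 297.3186396354542, 191.86750741575383], [0.0, 0.0, 1.0]] [0.4194 0.1052 0.4516]
bars [0.4006 0.1041] [0.456 0.107] 0.05551735586155027 near edge [0.4071 0.0717]
base [ 0.5039 -0.1048] [0.4905 0.1196] [ 0.3776 -0.1106] [0.3663 0.113 ] 0.12639552348753774 3.400073436635826 2.8860355126404946 2.64573298800397
panel top [0.398  0.1197] [0.4582 0.1229]
origin [0.4275 0.1219]
handle [0.4246 0.0874] from rack [0.4292 0.092 ]
```

```bash
python3 -c "
from h import *
plan([.424,.0875,.140],93.1);plan([.424,.0875,.067],93.1)"
```

```text
pos [0.4227 0.0302 0.2999] yaw 92.85 t 5.2 F [-0.2  0.2  0. ] op 1.0
MOVE [0.1904, 0.0139, 0.5329] [0.0, -0.0, -0.0014]
pos [0.4227 0.0302 0.2999] yaw 92.85 t 5.2 F [-0.2  0.2  0. ] op 1.0
MOVE [0.1904, 0.0139, 0.7762] [0.0, -0.0, -0.0014]
```

Request:
move_arm:
  increments:
    - [0.19,0.014,0.2,0,0,-0.001,1]
    - [0.19,0.014,0.533,0,0,-0.001,1]
    - [0.19,0.014,0.533,0,0,-0.001,1]
    - [0.19,0.014,0.533,0,0,-0.001,1]
    - [0.19,0.014,0.533,0,0,-0.001,1]
    - [0.19,0.014,0.533,0,0,-0.001,1]
    - [0.19,0.014,0.533,0,0,-0.001,1]

```text
time_s: 5.75
position: [0.4248, 0.0872, 0.1407]
tcp_rot: [[-0.053, 0.999, 0.001], [0.999, 0.053, -0.0], [-0.0, 0.001, -1.0]]
force: [0.5, -0.3, -0.0]
opening: 1.001
grasp_force: 0.0
```

```bash
python3 -c "
from h import *
cap('wrist','w4')
plan([.424,.0875,.067],93.1)"
```

```text
pos [0.4257 0.087  0.1415] yaw 93.02 t 5.8 F [-0.  -0.5  1.1] op 1.004
MOVE [0.002, -0.0064, 0.2484] [0.0011, 0.0002, -0.0004]
```

View pics/w4.png

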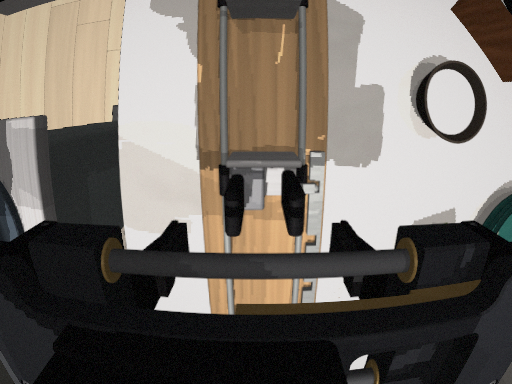

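The fingers sit either side of the bars, which are at (235,205) and (293,205), so I can descend and squeeze.

Request:
move_arm:
  increments:
    - [0.002,-0.004,0.12,0,0,0,1]
    - [0.002,-0.004,0.248,0,0,0,1]
    - [0.002,-0.004,0.248,0,0,0,1]
    - [0.002,-0.004,0.248,0,0,0,0.6]
    - [0.002,-0.004,0.248,0,0,0,0.45]
    - [0.002,-0.004,0.248,0,0,0,0.45]
    - [0.002,-0.004,0.248,0,0,0,0.45]
    - [0.002,-0.004,0.248,0,0,0,0.45]
    - [0.002,-0.004,0.248,0,0,0,0.45]
    - [0.002,-0.004,0.248,0,0,0,0.45]

```text
time_s: 6.63
position: [0.4237, 0.0877, 0.0677]
tcp_rot: [[-0.054, 0.999, 0.003], [0.999, 0.054, -0.001], [-0.001, 0.003, -1.0]]
force: [-4.4, -2.3, 15.6]
opening: 0.562
grasp_force: 12.4
```

Request:
move_arm:
  increments:
    - [0,0,0,0,0,0,0.3]
    - [0,0,0,0,0,0,0.2]
    - [0,0,0,0,0,0,0.2]
    - [0,0,0,0,0,0,0.2]
    - [0,0,0,0,0,0,0.2]

```text
time_s: 7.05
position: [0.4221, 0.0877, 0.0677]
tcp_rot: [[-0.053, 0.999, 0.001], [0.999, 0.053, -0.0], [-0.0, 0.001, -1.0]]
force: [-3.4, -1.7, 14.5]
opening: 0.523
grasp_force: 30.0
```

Request:
move_arm:
  increments:
    - [-0.03,0,0,0,0,0,0.2]
    - [-0.06,0,0,0,0,0,0.2]
    - [-0.09,0,0,0,0,0,0.2]
    - [-0.12,0,0,0,0,0,0.2]
    - [-0.15,0,0,0,0,0,0.2]
    - [-0.17,0,0,0,0,0,0.2]
    - [-0.19,0,0,0,0,0,0.2]
    - [-0.19,0,0,0,0,0,0.2]
    - [-0.19,0,0,0,0,0,0.2]

```text
time_s: 7.8
position: [0.4253, 0.0305, 0.0677]
tcp_rot: [[-0.053, 0.999, 0.001], [0.999, 0.053, -0.001], [-0.001, 0.001, -1.0]]
force: [-3.7, -1.9, 15.4]
opening: 0.519
grasp_force: 30.0
```

Run:
```python
from h import *
c=cap('wrist','w5');plan([.426,.0307,.0677],93.1)
a=cv2.imread('pics/w5.png');cv2.imwrite('pics/v5.png',cv2.resize(a[60:270,170:380],None,fx=2.8,fy=2.8,interpolation=cv2.INTER_CUBIC))
```

```text
pos [0.4252 0.0306 0.0677] yaw 93.02 t 7.8 F [-4.1 -2.5 15.1] op 0.523
MOVE [0.0002, 0.0026, -0.0001] [0.0003, 0.0002, -0.0004]
```

View pics/v5.png

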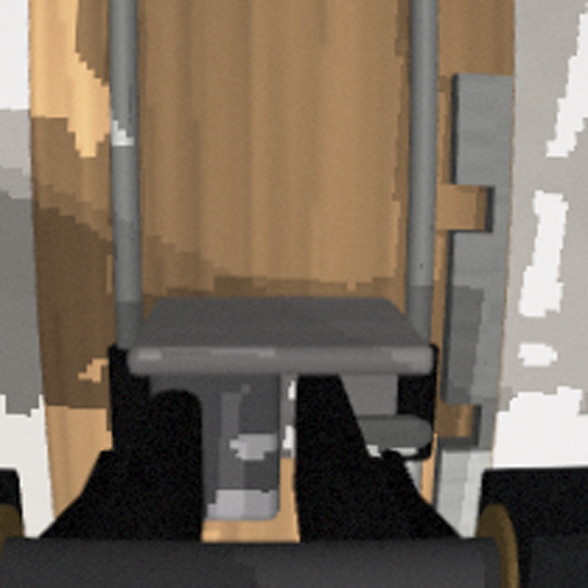

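The divider is now alongside the second notch, with the tooth at (400,432) and the notch at (460,425). I'll release and check.

Request:
move_arm:
  increments:
    - [0,0,0,0,0,0,0.7]
    - [0,0,0,0,0,0,0.9]
    - [0,0,0,0,0,0,1]
    - [0,0,0,0,0,0,1]
    - [0,0,0,0,0,0,1]
    - [0,0,0,0,0,0,1]
    - [0,0,-0.2,0,0,0,1]
    - [0,0,-0.4,0,0,0,1]
    - [0,0,-0.5,0,0,0,1]
    - [0,0,-0.5,0,0,0,1]

```text
time_s: 8.68
position: [0.4258, 0.031, 0.2185]
tcp_rot: [[-0.053, 0.999, 0.002], [0.999, 0.053, -0.0], [-0.0, 0.002, -1.0]]
force: [0.7, -0.1, -1.2]
opening: 0.996
grasp_force: 0.0
```

Run:
```python
from h import *
c=cap('wrist','w6');print(bot.read_state()['position'],c['eye'])
for t,z in (('pusher_grip',.09),('handle',.09)):
  for d in nets.find_in('wrist',t)[:3]: print(t,round(d['conf'],2),np.round(d['location'],0),at(c,'wrist',d['location'],z)[:2])
a=cv2.imread('pics/w6.png');cv2.imwrite('pics/v6.png',cv2.resize(a[0:260,170:350],None,fx=2.3,fy=2.3,interpolation=cv2.INTER_CUBIC))
```

```text
[0.4283 0.0307 0.2217] [0.422  0.106  0.3702]
pusher_grip 0.57 [262. 169.] [0.4278 0.05  ]
handle 0.74 [259. 170.] [0.4251 0.0486]
```

View pics/v6.png

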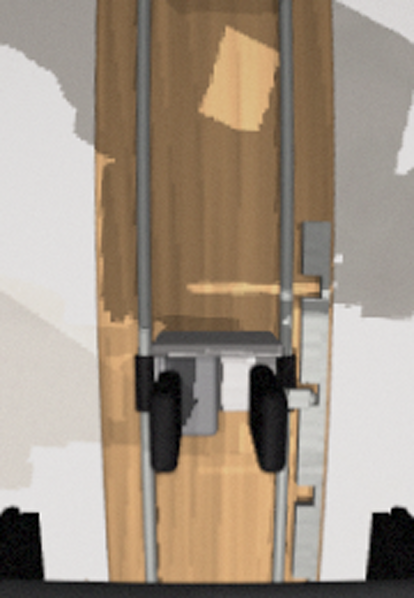

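The tooth sits in the second notch at (300,397) and the bars have spread, so the divider is locked at the notch for 3. Next is the pusher.

```bash
python3 -c "
from h import *
plan([.4195,.2757,.15],93.1)"
```

```text
pos [0.4262 0.0309 0.2173] yaw 93.03 t 8.8 F [-0.5 -0.2  0. ] op 0.997
MOVE [0.8162, 0.02, 0.2234] [0.0013, 0.0003, -0.0004]
```

Request:
move_arm:
  increments:
    - [0.12,0.003,0,0,0,0,1]
    - [0.25,0.008,0,0,0,0,1]
    - [0.38,0.01,0,0,0,0,1]
    - [0.51,0.014,0,0,0,0,1]
    - [0.64,0.016,0,0,0,0,1]
    - [0.77,0.02,0.1,0,0,0,1]
    - [0.816,0.02,0.223,0,0,0,1]
    - [0.816,0.02,0.223,0,0,0,1]
    - [0.816,0.02,0.223,0,0,0,1]
    - [0.816,0.02,0.223,0,0,0,1]

```text
time_s: 9.67
position: [0.4177, 0.2748, 0.1478]
tcp_rot: [[-0.053, 0.999, -0.004], [0.999, 0.053, -0.002], [-0.002, -0.004, -1.0]]
force: [0.4, -0.0, -0.4]
opening: 1.001
grasp_force: 0.0
```

Run:
```python
from h import *
c=cap('wrist','w7');print(bot.read_state()['position'],c['eye'])
for t,z in (('pusher_grip',.09),):
  for d in nets.find_in('wrist',t)[:3]: print(t,round(d['conf'],2),np.round(d['location'],0),at(c,'wrist',d['location'],z)[:2])
```

```text
[0.4189 0.2747 0.1489] [0.4148 0.35   0.2994]
pusher_grip 0.88 [259. 194.] [0.417  0.2891]
```

View pics/w7.png

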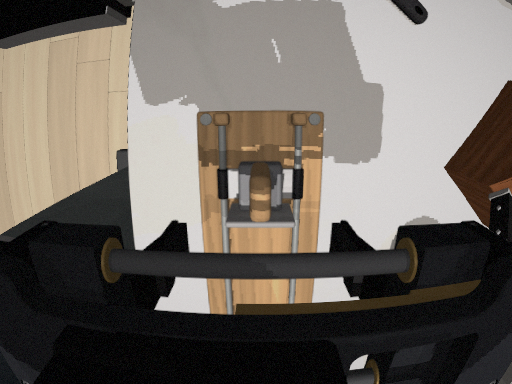

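Run:
```python
from h import *
c=cap('wrist');f=lambda u,v,z:at(c,'wrist',(u,v),z)[:2]
print('panel',f(259,211,.065),f(259,225,.065),'grip top rows',f(260,168,.095),f(260,220,.095),f(250,200,.095),f(270,200,.095),'base end',f(198,111,.008),f(324,112,.008))
a=cv2.imread('pics/w7.png');cv2.imwrite('pics/v7.png',cv2.resize(a[100:250,190:330],None,fx=4,fy=4,interpolation=cv2.INTER_CUBIC))
```

```text
panel [0.4203 0.2664] [0.421  0.2536] grip top rows [0.4188 0.3091] [0.4209 0.2699] [0.4128 0.2851] [0.4273 0.2858] base end [0.356  0.3469] [0.4805 0.3524]
```

View pics/v7.png

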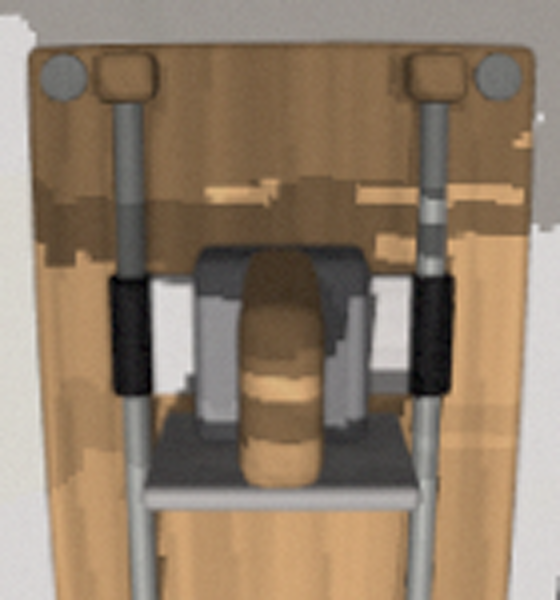

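```bash
python3 -c "
from h import *
plan([.4195,.2865,.070],93.1)"
```

```text
pos [0.4198 0.2748 0.1501] yaw 92.92 t 9.8 F [-0.5 -0.8 -0.3] op 0.998
MOVE [0.0388, 0.0003, 0.2669] [0.0007, -0.0002, -0.001]
```

Request:
move_arm:
  increments:
    - [0.039,0,0.13,0,0,0,1]
    - [0.039,0,0.266,0,0,0,1]
    - [0.039,0,0.266,0,0,0,1]
    - [0.039,0,0.266,0,0,0,0.5]
    - [0.039,0,0.266,0,0,0,0.1]
    - [0.039,0,0.266,0,0,0,0.1]
    - [0.039,0,0.266,0,0,0,0.1]
    - [0.039,0,0.266,0,0,0,0.1]
    - [0.039,0,0.266,0,0,0,0.1]
    - [0.039,0,0.266,0,0,0,0.1]

```text
time_s: 10.65
position: [0.4187, 0.2876, 0.07]
tcp_rot: [[-0.053, 0.999, 0.002], [0.999, 0.053, 0.001], [0.001, 0.002, -1.0]]
force: [0.7, -0.5, -0.9]
opening: 0.557
grasp_force: 0.0
```

Request:
move_arm:
  increments:
    - [0,0,0,0,0,0,0.05]
    - [0,0,0,0,0,0,0.05]
    - [0,0,0,0,0,0,0.05]
    - [0,0,0,0,0,0,0.05]

```text
time_s: 10.98
position: [0.4182, 0.2874, 0.0687]
tcp_rot: [[-0.053, 0.999, -0.0], [0.999, 0.053, -0.0], [-0.0, -0.0, -1.0]]
force: [-0.6, 0.2, 0.5]
opening: 0.252
grasp_force: 0.0
```

Request:
move_arm:
  increments:
    - [0,0,0,0,0,0,0.05]
    - [0,0,0,0,0,0,0.05]
    - [0,0,0,0,0,0,0.05]
    - [0,0,0,0,0,0,0.05]

```text
time_s: 11.32
position: [0.4174, 0.2873, 0.0687]
tcp_rot: [[-0.053, 0.999, -0.002], [0.999, 0.053, -0.0], [-0.0, -0.002, -1.0]]
force: [-1.9, 0.2, 0.2]
opening: 0.179
grasp_force: 30.0
```

Request:
move_arm:
  increments:
    - [0.02,0,0,0,0,0,0.05]
    - [0.04,0,0,0,0,0,0.05]
    - [0.06,0,0,0,0,0,0.05]
    - [0.08,0,0,0,0,0,0.05]
    - [0.095,0,0,0,0,0,0.05]
    - [0.11,0,0,0,0,0,0.05]
    - [0.11,0,0,0,0,0,0.05]

```text
time_s: 11.9
position: [0.4156, 0.3205, 0.0686]
tcp_rot: [[-0.054, 0.999, -0.002], [0.999, 0.054, -0.002], [-0.001, -0.002, -1.0]]
force: [-2.9, -4.2, 1.5]
opening: 0.18
grasp_force: 30.0
```

Request:
move_arm:
  increments:
    - [0.01,0,0,0,0,0,0.05]
    - [0.02,0,0,0,0,0,0.05]
    - [0.03,0,0,0,0,0,0.05]
    - [0.03,0,0,0,0,0,0.05]

```text
time_s: 12.23
position: [0.4154, 0.3225, 0.0684]
tcp_rot: [[-0.059, 0.998, -0.004], [0.998, 0.059, -0.014], [-0.014, -0.005, -1.0]]
force: [3.4, -28.7, 4.1]
opening: 0.179
grasp_force: 30.0
```

The pusher is at its outer stop. I'll ease off, release, lift, and head towards the tins.

Request:
move_arm:
  increments:
    - [-0.025,0,0,0,0,0,0.05]
    - [-0.025,0,0,0,0,0,0.4]
    - [-0.025,0,0,0,0,0,0.5]
    - [-0.025,0,0,0,0,0,0.6]
    - [-0.025,0,0,0,0,0,1]
    - [-0.025,0,0,0,0,0,1]
    - [-0.025,0,-0.2,0,0,0,1]
    - [-0.025,0,-0.4,0,0,0,1]
    - [-0.025,0,-0.55,0,0,0,1]
    - [-0.025,0,-0.55,0,0,0,1]

```text
time_s: 13.07
position: [0.4165, 0.3224, 0.2357]
tcp_rot: [[-0.053, 0.999, 0.001], [0.999, 0.053, 0.001], [0.0, 0.001, -1.0]]
force: [0.4, 0.7, -0.1]
opening: 0.779
grasp_force: 0.0
```

Request:
move_arm:
  increments:
    - [-0.13,0,0,0,0,0,1]
    - [-0.26,0,0,0,0,0,1]
    - [-0.39,0,0,0,0,0,1]
    - [-0.52,0,0,0,0,0,1]
    - [-0.65,0,0,0,0,0,1]
    - [-0.78,0,0,0,0,0,1]
    - [-0.91,0,0,0,0,0,1]
    - [-1,0,0,0,0,0,1]
    - [-1,0,0,0,0,0,1]

```text
time_s: 13.82
position: [0.434, 0.0181, 0.2343]
tcp_rot: [[-0.048, 0.999, 0.003], [0.999, 0.048, -0.002], [-0.002, 0.003, -1.0]]
force: [0.8, 0.9, 0.3]
opening: 1.0
grasp_force: 0.0
```

```bash
python3 -c "
from h import *
plan([.43,-.27,.25],93.1)
c=cap('top')
for d in nets.find_in('top','tin0_mid'): print(d['conf'],d['location'],at(c,'top',d['location'],.04))
c=cap('wrist')
for d in nets.find_in('wrist','pusher_grip'): print(d['conf'],d['location'],at(c,'wrist',d['location'],.08))
"
```

```text
pos [0.434  0.0181 0.2343] yaw 92.74 t 13.8 F [0.8 0.9 0.3] op 1.0
MOVE [-0.9588, -0.0591, -0.05] [0.001, 0.0008, -0.002]
0.67 [352.2, 204.2] [ 0.4896 -0.2746  0.04  ]
```

Request:
move_arm:
  increments:
    - [-0.13,0,0,0,0,0,1]
    - [-0.26,0,0,0,0,0,1]
    - [-0.39,0,0,0,0,0,1]
    - [-0.52,0,0,0,0,0,1]
    - [-0.65,0,0,0,0,0,1]
    - [-0.78,0,-0.05,0,0,0,1]
    - [-0.91,0,-0.05,0,0,0,1]
    - [-1,0,-0.05,0,0,-0.002,1]
    - [-1,0,-0.05,0,0,-0.002,1]
    - [-1,0,-0.05,0,0,-0.002,1]

```text
time_s: 14.85
position: [0.4488, -0.277, 0.2485]
tcp_rot: [[-0.059, 0.998, -0.0], [0.998, 0.059, 0.001], [0.001, 0.0, -1.0]]
force: [-0.2, 0.2, -0.8]
opening: 0.996
grasp_force: 0.0
```

```bash
cat >> h.py <<'E'
def tins(save=None):
    for n in ('wrist','top'):
        c=cap(n,save if n=='wrist' else None)
        for d in nets.find_in(n,'tin0_mid'): print(n,round(d['conf'],2),np.round(d['location']),at(c,n,d['location'],.04)[:2])
E
python3 -c "
from h import *
tins('w8');plan([.40,-.21,.15],93.1)"
```

```text
wrist 0.69 [283. 168.] [ 0.4789 -0.2714]
top 0.78 [352. 205.] [ 0.4862 -0.2726]
pos [ 0.4482 -0.2749  0.2486] yaw 93.54 t 15.1 F [-0.2  0.1 -0.1] op 0.999
MOVE [0.2256, -0.1466, 0.3292] [-0.0003, -0.0004, 0.0024]
```

View pics/w8.png

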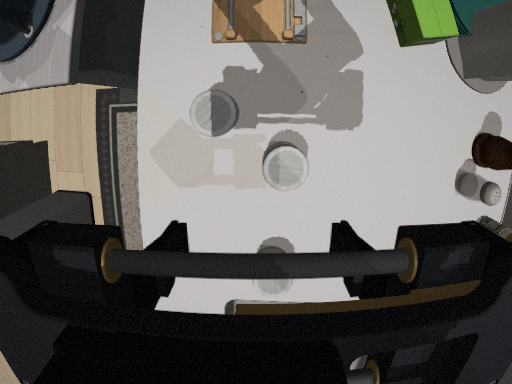

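Tins are at (213,113), (284,168) and about (275,265), the last one under the gripper bar.

```bash
cat >> h.py <<'E'
def circ(save=None):
    c=cap('wrist',save);g=cv2.medianBlur(cv2.cvtColor(c['image'],cv2.COLOR_BGR2GRAY),3)
    h=cv2.HoughCircles(g,cv2.HOUGH_GRADIENT,1,25,param1=120,param2=18,minRadius=14,maxRadius=45)
    for u,v,r in (h[0][:12] if h is not None else []):
        p=at(c,'wrist',(u,v),.056);q=at(c,'wrist',(u+r,v),.056);R=np.linalg.norm(p-q)
        if .021<R<.034: print('circ',u,v,r,p[:2],'R',R.round(4))
E
python3 -c "
from h import *
circ()
c=cap('wrist')
for p in [(212,113),(285,166)]: print(at(c,'wrist',p,.056))
plan([.40,-.21,.15],93.1)"
```

```text
circ 214.5 114.5 24.3 [ 0.3927 -0.2074] R 0.0282
circ 284.5 168.5 20.2 [ 0.4779 -0.2663] R 0.0242
circ 272.5 279.5 16.0 [ 0.4753 -0.4189] R 0.0218
circ 264.5 25.5 22.1 [ 0.4438 -0.0988] R 0.0254
[ 0.3897 -0.206   0.056 ]
[ 0.4784 -0.2636  0.056 ]
pos [ 0.4482 -0.2756  0.2488] yaw 93.51 t 15.2 F [-0.  -0.2 -1.1] op 1.001
MOVE [0.2278, -0.1469, 0.3297] [-0.0001, -0.0002, 0.0023]
```

Request:
move_arm:
  increments:
    - [0.12,-0.088,0.1,0,0,0.002,1]
    - [0.24,-0.176,0.2,0,0,0.002,1]
    - [0.24,-0.176,0.3,0,0,0.002,1]
    - [0.24,-0.176,0.4,0,0,0.002,1]
    - [0.24,-0.176,0.4,0,0,0.002,1]
    - [0.24,-0.176,0.4,0,0,0.002,1]

```text
time_s: 15.65
position: [0.3907, -0.2075, 0.1281]
tcp_rot: [[-0.054, 0.999, -0.003], [0.999, 0.054, 0.003], [0.003, -0.003, -1.0]]
force: [0.4, -0.5, 0.0]
opening: 0.999
grasp_force: 0.0
```

```bash
python3 -c "
from h import *
circ('w9');tins()
plan([.391,-.207,.03],93.1)"
```

```text
circ 259.5 203.5 34.9 [ 0.3911 -0.205 ] R 0.0277
circ 342.5 250.5 29.3 [ 0.4649 -0.2441] R 0.0277
wrist 0.93 [329. 250.] [ 0.4595 -0.2545]
top 0.56 [352. 200.] [ 0.5044 -0.274 ]
pos [ 0.3928 -0.2101  0.1309] yaw 93.02 t 15.9 F [-0.3 -0.4  0. ] op 1.001
MOVE [0.0118, -0.0068, 0.3361] [0.0012, 0.0013, -0.0004]
```

Request:
move_arm:
  increments:
    - [0.015,-0.006,0.12,0,0,0,1]
    - [0.015,-0.006,0.25,0,0,0,1]
    - [0.015,-0.006,0.333,0,0,0,1]
    - [0.015,-0.006,0.333,0,0,0,0.5]
    - [0.015,-0.006,0.333,0,0,0,0.5]
    - [0.015,-0.006,0.333,0,0,0,0.5]
    - [0.015,-0.006,0.333,0,0,0,0.5]
    - [0.015,-0.006,0.333,0,0,0,0.5]
    - [0.015,-0.006,0.333,0,0,0,0.5]
    - [0.015,-0.006,0.333,0,0,0,0.5]

```text
time_s: 16.73
position: [0.39, -0.2049, 0.0304]
tcp_rot: [[-0.053, 0.999, 0.003], [0.999, 0.053, -0.002], [-0.003, 0.003, -1.0]]
force: [-0.9, 0.2, 8.2]
opening: 0.636
grasp_force: 30.0
```

Request:
move_arm:
  increments:
    - [0,0,0,0,0,0,0.5]
    - [0,0,0,0,0,0,0.5]
    - [0,0,-0.1,0,0,0,0.5]
    - [0,0,-0.2,0,0,0,0.5]
    - [0,0,-0.3,0,0,0,0.5]
    - [0,0,-0.4,0,0,0,0.5]
    - [0,0,-0.5,0,0,0,0.5]
    - [0,0,-0.57,0,0,0,0.5]
    - [0,0,-0.57,0,0,0,0.5]

```text
time_s: 17.48
position: [0.391, -0.2057, 0.2043]
tcp_rot: [[-0.053, 0.999, 0.008], [0.999, 0.053, -0.007], [-0.007, 0.007, -1.0]]
force: [-0.3, 0.5, -1.4]
opening: 0.638
grasp_force: 30.0
```

```bash
python3 -c "
from h import *
cap('scene','s9');tins('w10')
th=np.radians(3.1);o=np.array([.429,.1215]);ey=np.array([-np.sin(th),np.cos(th)])
for y in(-.021,.041,.103): print(y,o+ey*y)
p=o-.021*ey
plan([*p,.2],93.1);plan([*p,.039],93.1)"
```

```text
wrist 0.88 [335. 223.] [ 0.482  -0.2528]
-0.021 [0.4301 0.1005]
0.041 [0.4268 0.1624]
0.103 [0.4234 0.2243]
pos [ 0.3881 -0.2033  0.1988] yaw 93.02 t 17.7 F [-0.2  0.3 -1.6] op 0.637
MOVE [1.004, 0.1931, -0.0022] [-0.0007, -0.0007, -0.0004]
pos [ 0.3881 -0.2033  0.1988] yaw 93.02 t 17.7 F [-0.2  0.3 -1.6] op 0.637
MOVE [1.0028, 0.1943, 0.5345] [-0.0007, -0.0007, -0.0004]
```

Request:
move_arm:
  increments:
    - [0.12,0.024,0,0,0,0,0.5]
    - [0.25,0.048,0,0,0,0,0.5]
    - [0.37,0.072,0,0,0,0,0.5]
    - [0.49,0.096,0,0,0,0,0.5]
    - [0.61,0.12,0,0,0,0,0.5]
    - [0.74,0.145,0,0,0,0,0.5]
    - [0.87,0.17,0,0,0,0,0.5]
    - [0.96,0.185,0,0,0,0,0.5]
    - [1,0.193,0,0,0,0,0.5]
    - [1,0.193,0,0,0,0,0.5]

```text
time_s: 18.57
position: [0.4302, 0.101, 0.1985]
tcp_rot: [[-0.057, 0.998, -0.003], [0.998, 0.057, 0.001], [0.001, -0.003, -1.0]]
force: [-0.2, 0.5, -1.6]
opening: 0.636
grasp_force: 30.0
```

```bash
python3 -c "
from h import *
c=cap('wrist','w11');s=bot.read_state();print(s['opening'],s['grasp_force'])
plan([.430,.102,.09],93.1);plan([.430,.102,.040],93.1)"
```

```text
0.6424673073353184 29.993639651220292
pos [0.4302 0.0996 0.1986] yaw 93.22 t 18.6 F [ 0.7 -0.1 -1.8] op 0.642
MOVE [0.0081, 0.0011, 0.362] [-0.001, -0.0, 0.0007]
pos [0.4302 0.0996 0.1986] yaw 93.22 t 18.6 F [ 0.7 -0.1 -1.8] op 0.642
MOVE [0.0081, 0.0016, 0.5286] [-0.001, -0.0, 0.0007]
```

View pics/w11.png

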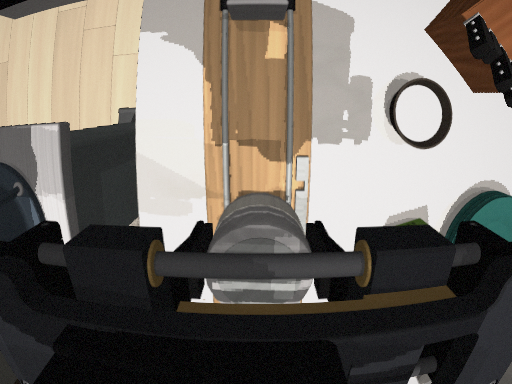

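The tin is held upright and centred over the lane: the rods are at columns 226 and 292 and the tin at 259. Now I'll lower it.

Request:
move_arm:
  increments:
    - [0.008,0.001,0.13,0,0,0,0.5]
    - [0.008,0.001,0.26,0,0,0,0.5]
    - [0.008,0.001,0.35,0,0,0,0.5]
    - [0.008,0.001,0.43,0,0,0,0.5]
    - [0.008,0.001,0.48,0,0,0,0.5]
    - [0.008,0.001,0.51,0,0,0,0.5]
    - [0.008,0.001,0.527,0,0,0,0.5]
    - [0.008,0.001,0.527,0,0,0,0.5]

```text
time_s: 19.28
position: [0.4309, 0.1002, 0.041]
tcp_rot: [[-0.052, 0.999, -0.002], [0.999, 0.052, -0.0], [0.0, -0.002, -1.0]]
force: [0.7, 0.1, -0.7]
opening: 0.639
grasp_force: 30.0
```

Request:
move_arm:
  increments:
    - [0,0,0.005,0,0,0,0.5]
    - [0,0,0.009,0,0,0,0.5]
    - [0,0,0.009,0,0,0,0.5]

```text
time_s: 19.53
position: [0.4319, 0.1008, 0.0398]
tcp_rot: [[-0.053, 0.999, 0.002], [0.999, 0.053, -0.0], [-0.0, 0.002, -1.0]]
force: [0.1, 1.2, -1.2]
opening: 0.637
grasp_force: 30.0
```

Request:
move_arm:
  increments:
    - [0,0,0,0,0,0,0.7]
    - [0,0,0,0,0,0,0.8]
    - [0,0,0,0,0,0,0.9]
    - [0,0,0,0,0,0,0.95]
    - [0,0,0,0,0,0,1]
    - [0,0,-0.1,0,0,0,1]
    - [0,0,-0.25,0,0,0,1]
    - [0,0,-0.4,0,0,0,1]
    - [0,0,-0.52,0,0,0,1]
    - [0,0,-0.52,0,0,0,1]

```text
time_s: 20.37
position: [0.4356, 0.1011, 0.2018]
tcp_rot: [[-0.053, 0.998, 0.015], [0.999, 0.053, -0.0], [-0.001, 0.015, -1.0]]
force: [0.9, 0.7, -0.1]
opening: 1.001
grasp_force: 0.0
```

```bash
python3 -c "
from h import *
circ('w12');tins()
plan([.45,-.21,.22],93.1)"
```

```text
circ 258.5 241.5 23.9 [0.4409 0.0353] R 0.0264
circ 265.5 149.5 23.0 [0.4427 0.1367] R 0.0233
circ 251.5 288.5 27.1 [ 0.4359 -0.0278] R 0.0324
wrist 0.17 [251. 122.] [0.4245 0.1625]
top 0.64 [354. 205.] [ 0.488  -0.2795]
pos [0.4299 0.1009 0.1939] yaw 93.02 t 20.6 F [-0.7 -0.4  0.1] op 0.999
MOVE [-1.0384, 0.012, -0.0874] [-0.0011, -0.0001, -0.0004]
```

```bash
python3 -c "
from h import *
c=cap('wrist','w13');
g=c['image'];u,v=proj(c,'wrist',[.431,.1005,.064]).round().astype(int);print(u,v)
print(g[v-40:v+44:6,u].tolist());print(g[v,u-48:u+50:6].tolist())"
```

```text
260 188
[[66, 92, 116], [61, 86, 110], [66, 67, 67], [207, 210, 215], [178, 182, 183], [183, 185, 186], [180, 182, 183], [185, 191, 189], [174, 178, 177], [168, 171, 170], [164, 166, 169], [183, 186, 190], [63, 65, 68], [120, 122, 124]]
[[104, 147, 185], [113, 157, 199], [170, 173, 172], [82, 116, 145], [220, 221, 223], [205, 210, 210], [208, 213, 212], [188, 191, 191], [182, 185, 186], [179, 182, 183], [180, 184, 184], [172, 175, 176], [203, 205, 207], [152, 157, 156], [129, 183, 220], [57, 79, 103], [187, 197, 200]]
```

The first tin stands upright where planned. On to the next one.

Request:
move_arm:
  increments:
    - [-0.13,0.02,-0.05,0,0,0,1]
    - [-0.26,0.04,-0.05,0,0,0,1]
    - [-0.39,0.06,-0.05,0,0,0,1]
    - [-0.52,0.08,-0.05,0,0,0,1]
    - [-0.65,0.1,-0.05,0,0,0,1]
    - [-0.78,0.12,-0.05,0,0,0,1]
    - [-0.91,0.12,-0.05,0,0,0,1]
    - [-1,0.12,-0.05,0,0,0,1]
    - [-1,0.12,-0.05,0,0,0,1]
    - [-1,0.12,-0.05,0,0,0,1]

```text
time_s: 21.5
position: [0.4822, -0.1978, 0.208]
tcp_rot: [[-0.049, 0.999, -0.003], [0.999, 0.049, 0.003], [0.003, -0.003, -1.0]]
force: [0.3, -0.6, 0.0]
opening: 0.998
grasp_force: 0.0
```

```bash
python3 -c "
from h import *
circ('w14');tins()
plan([.479,-.266,.13],93.1)"
```

```text
circ 254.5 244.5 18.8 [ 0.4804 -0.27  ] R 0.0212
wrist 0.7 [255. 234.] [ 0.4805 -0.2628]
top 0.42 [253. 214.] [0.4601 0.0351]
pos [ 0.4826 -0.1951  0.2096] yaw 93.12 t 21.8 F [ 0.2  0.9 -0.1] op 0.999
MOVE [-0.2356, -0.0244, 0.2651] [-0.0005, -0.0004, 0.0001]
```

Request:
move_arm:
  increments:
    - [-0.12,-0.012,0.05,0,0,0,1]
    - [-0.236,-0.024,0.15,0,0,0,1]
    - [-0.236,-0.024,0.265,0,0,0,1]
    - [-0.236,-0.024,0.265,0,0,0,1]
    - [-0.236,-0.024,0.265,0,0,0,1]
    - [-0.236,-0.024,0.265,0,0,0,1]

```text
time_s: 22.25
position: [0.48, -0.2668, 0.1316]
tcp_rot: [[-0.054, 0.999, 0.0], [0.999, 0.054, 0.0], [0.0, 0.0, -1.0]]
force: [0.5, -0.6, -0.3]
opening: 0.996
grasp_force: 0.0
```

```bash
python3 -c "
from h import *
circ('w15');tins()
plan([.479,-.266,.03],93.1)"
```

```text
circ 259.5 203.5 34.1 [ 0.4806 -0.2656] R 0.0275
circ 208.5 311.5 24.0 [ 0.4374 -0.3785] R 0.0234
wrist 0.64 [258. 201.] [ 0.4803 -0.2697]
top 0.81 [349. 205.] [ 0.4884 -0.2642]
top 0.32 [231. 222.] [0.435  0.1061]
pos [ 0.4805 -0.2677  0.1326] yaw 93.1 t 22.5 F [ 0.7 -0.2  0.6] op 0.998
MOVE [0.0067, -0.0056, 0.3419] [0.0008, 0.0008, -0.0]
```

Circle at (0.4806, -0.2656), centred under the tool.

Request:
move_arm:
  increments:
    - [0.006,0,0.12,0,0,0,1]
    - [0.006,0,0.25,0,0,0,1]
    - [0.006,0,0.338,0,0,0,1]
    - [0.006,0,0.338,0,0,0,0.5]
    - [0.006,0,0.338,0,0,0,0.5]
    - [0.006,0,0.338,0,0,0,0.5]
    - [0.006,0,0.338,0,0,0,0.5]
    - [0.006,0,0.338,0,0,0,0.5]
    - [0.006,0,0.338,0,0,0,0.5]
    - [0.006,0,0.338,0,0,0,0.5]

```text
time_s: 23.33
position: [0.4804, -0.2668, 0.031]
tcp_rot: [[-0.053, 0.999, 0.002], [0.999, 0.053, -0.002], [-0.002, 0.002, -1.0]]
force: [0.7, 0.9, 7.0]
opening: 0.636
grasp_force: 30.0
```

Request:
move_arm:
  increments:
    - [0,0,0,0,0,0,0.5]
    - [0,0,0,0,0,0,0.5]
    - [0,0,-0.1,0,0,0,0.5]
    - [0,0,-0.2,0,0,0,0.5]
    - [0,0,-0.3,0,0,0,0.5]
    - [0,0,-0.4,0,0,0,0.5]
    - [0,0,-0.5,0,0,0,0.5]
    - [0,0,-0.57,0,0,0,0.5]
    - [0,0,-0.57,0,0,0,0.5]

```text
time_s: 24.08
position: [0.4817, -0.2678, 0.2053]
tcp_rot: [[-0.053, 0.999, 0.008], [0.999, 0.053, -0.007], [-0.007, 0.008, -1.0]]
force: [0.0, -0.1, -1.3]
opening: 0.638
grasp_force: 30.0
```

```bash
python3 -c "
from h import *
plan([.427,.033,.2],93.1)"
```

```text
pos [ 0.4817 -0.2678  0.2053] yaw 93.03 t 24.1 F [ 0.  -0.1 -1.3] op 0.638
MOVE [1.011, -0.1292, 0.0093] [0.0024, 0.0023, -0.0004]
```

Request:
move_arm:
  increments:
    - [0.12,-0.016,0,0,0,0,0.5]
    - [0.25,-0.032,0,0,0,0,0.5]
    - [0.37,-0.048,0,0,0,0,0.5]
    - [0.49,-0.064,0,0,0,0,0.5]
    - [0.61,-0.08,0,0,0,0,0.5]
    - [0.74,-0.095,0,0,0,0,0.5]
    - [0.86,-0.11,0,0,0,0,0.5]
    - [0.98,-0.12,0,0,0,0,0.5]
    - [1,-0.12,0,0,0,0,0.5]
    - [1,-0.12,0,0,0,0,0.5]

```text
time_s: 24.92
position: [0.426, 0.0338, 0.1995]
tcp_rot: [[-0.057, 0.998, -0.002], [0.998, 0.057, 0.001], [0.001, -0.002, -1.0]]
force: [0.2, -0.8, -1.8]
opening: 0.639
grasp_force: 30.0
```

```bash
python3 -c "
from h import *
s=bot.read_state();print(s['opening'],s['grasp_force'])
plan([.427,.164,.2],93.1)"
```

```text
0.638859880321411 29.994945813232334
pos [0.426  0.0338 0.1995] yaw 93.28 t 24.9 F [ 0.2 -0.8 -1.8] op 0.639
MOVE [0.4331, 0.0282, -0.0015] [-0.0008, -0.0002, 0.001]
```

Request:
move_arm:
  increments:
    - [0.12,0.008,0,0,0,0,0.5]
    - [0.25,0.016,0,0,0,0,0.5]
    - [0.37,0.024,0,0,0,0,0.5]
    - [0.433,0.028,0,0,0,0.001,0.5]
    - [0.433,0.028,0,0,0,0.001,0.5]
    - [0.433,0.028,0,0,0,0.001,0.5]

```text
time_s: 25.42
position: [0.4298, 0.1613, 0.1998]
tcp_rot: [[-0.051, 0.999, -0.0], [0.999, 0.051, -0.001], [-0.001, -0.0, -1.0]]
force: [0.7, -0.7, -1.7]
opening: 0.634
grasp_force: 30.0
```

```bash
python3 -c "
from h import *
s=bot.read_state();print(s['opening'],s['grasp_force'])
plan([.427,.164,.039],93.1)"
```

```text
0.6339746132017031 29.99461558938492
pos [0.4298 0.1613 0.1998] yaw 92.92 t 25.4 F [ 0.7 -0.7 -1.7] op 0.634
MOVE [0.0098, -0.0087, 0.5359] [-0.0001, 0.0003, -0.001]
```

Request:
move_arm:
  increments:
    - [0.006,-0.005,0.13,0,0,0,0.5]
    - [0.006,-0.005,0.26,0,0,0,0.5]
    - [0.006,-0.005,0.35,0,0,0,0.5]
    - [0.006,-0.005,0.43,0,0,0,0.5]
    - [0.006,-0.005,0.48,0,0,0,0.5]
    - [0.006,-0.005,0.51,0,0,0,0.5]
    - [0.006,-0.005,0.534,0,0,0,0.5]
    - [0.006,-0.005,0.534,0,0,0,0.5]
    - [0.006,-0.005,0.534,0,0,0,0.5]

```text
time_s: 26.17
position: [0.4284, 0.1629, 0.0403]
tcp_rot: [[-0.049, 0.999, 0.001], [0.999, 0.049, 0.0], [-0.0, 0.001, -1.0]]
force: [0.6, 0.2, -0.6]
opening: 0.641
grasp_force: 30.0
```

Request:
move_arm:
  increments:
    - [0,0,0.006,0,0,0,0.5]
    - [0,0,0.006,0,0,0,0.5]
    - [0,0,0.006,0,0,0,0.7]
    - [0,0,0.006,0,0,0,0.8]
    - [0,0,0.006,0,0,0,0.95]
    - [0,0,0.006,0,0,0,1]
    - [0,0,0.006,0,0,0,1]
    - [0,0,-0.1,0,0,0,1]
    - [0,0,-0.3,0,0,0,1]
    - [0,0,-0.5,0,0,0,1]

```text
time_s: 27.0
position: [0.4264, 0.1633, 0.1536]
tcp_rot: [[-0.05, 0.999, -0.004], [0.999, 0.05, -0.001], [-0.0, -0.004, -1.0]]
force: [0.8, 0.5, -0.1]
opening: 0.994
grasp_force: 0.0
```

Request:
move_arm:
  increments:
    - [-0.13,0.015,0,0,0,0,1]
    - [-0.26,0.03,0,0,0,0,1]
    - [-0.39,0.04,0,0,0,0,1]
    - [-0.52,0.06,0,0,0,0,1]
    - [-0.65,0.08,0,0,0,0,1]
    - [-0.78,0.1,0,0,0,0,1]
    - [-0.91,0.11,0,0,0,0,1]
    - [-1,0.11,0,0,0,0,1]
    - [-1,0.11,0,0,0,0,1]

```text
time_s: 27.75
position: [0.4775, -0.1403, 0.1537]
tcp_rot: [[-0.045, 0.999, 0.004], [0.999, 0.045, -0.004], [-0.004, 0.004, -1.0]]
force: [0.2, 0.6, 0.8]
opening: 1.002
grasp_force: 0.0
```

```bash
python3 -c "
from h import *
tins('w16');circ()
plan([.47,-.37,.21],93.1)"
```

```text
wrist 0.48 [247.  12.] [0.4603 0.024 ]
top 0.76 [212. 221.] [0.4389 0.1636]
circ 233.5 123.5 37.8 [ 0.4504 -0.0704] R 0.0315
pos [ 0.4747 -0.133   0.1532] yaw 92.91 t 28.0 F [ 0.5  0.1 -0.3] op 1.004
MOVE [-0.7879, -0.0561, -0.1901] [-0.0004, -0.0003, -0.001]
```

Request:
move_arm:
  increments:
    - [-0.13,-0.01,-0.05,0,0,0,1]
    - [-0.26,-0.02,-0.1,0,0,0,1]
    - [-0.39,-0.03,-0.15,0,0,0,1]
    - [-0.52,-0.04,-0.19,0,0,0,1]
    - [-0.65,-0.05,-0.19,0,0,0,1]
    - [-0.78,-0.056,-0.19,0,0,0,1]
    - [-0.788,-0.056,-0.19,0,0,-0.001,1]
    - [-0.788,-0.056,-0.19,0,0,-0.001,1]
    - [-0.788,-0.056,-0.19,0,0,-0.001,1]

```text
time_s: 28.75
position: [0.4703, -0.3692, 0.2097]
tcp_rot: [[-0.054, 0.999, -0.001], [0.999, 0.054, 0.003], [0.003, -0.001, -1.0]]
force: [-0.4, 0.0, -0.1]
opening: 1.001
grasp_force: 0.0
```

```bash
python3 -c "
from h import *
tins('w17');circ()
plan([.476,-.42,.13],93.1)"
```

```text
top 0.53 [215. 220.] [0.4404 0.1564]
circ 222.5 210.5 26.8 [ 0.4326 -0.4036] R 0.0294
pos [ 0.4707 -0.3696  0.2104] yaw 93.14 t 29.0 F [-0.1  0.4 -0.8] op 1.006
MOVE [-0.1691, 0.0086, 0.2678] [-0.0001, -0.0002, 0.0002]
```

View pics/w17.png

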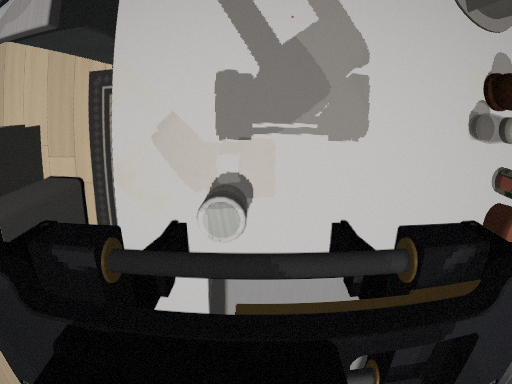

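The third tin has been nudged. Its lid is now at (222,217), which is about (0.432, -0.408), and it is still upright. I'll hover above it and check.

Request:
move_arm:
  increments:
    - [-0.12,-0.136,0.05,0,0,0,1]
    - [-0.12,-0.136,0.15,0,0,0,1]
    - [-0.12,-0.136,0.265,0,0,0,1]
    - [-0.12,-0.136,0.265,0,0,0,1]
    - [-0.12,-0.136,0.265,0,0,0,1]
    - [-0.12,-0.136,0.265,0,0,0,1]

```text
time_s: 29.5
position: [0.4326, -0.4095, 0.1321]
tcp_rot: [[-0.054, 0.999, 0.001], [0.999, 0.054, -0.001], [-0.001, 0.001, -1.0]]
force: [0.5, -0.6, 0.7]
opening: 1.001
grasp_force: 0.0
```

```bash
python3 -c "
from h import *
circ('w18');tins()
plan([.432,-.408,.03],93.1)"
```

```text
circ 256.5 206.5 34.1 [ 0.431  -0.4112] R 0.0277
pos [ 0.4326 -0.41    0.1327] yaw 93.07 t 29.8 F [ 1.   0.5 -0.2] op 0.997
MOVE [0.0076, -0.0023, 0.3422] [0.0006, 0.0009, -0.0002]
```

Request:
move_arm:
  increments:
    - [-0.003,-0.005,0.12,0,0,0,1]
    - [-0.003,-0.005,0.25,0,0,0,1]
    - [-0.003,-0.005,0.338,0,0,0,1]
    - [-0.003,-0.005,0.338,0,0,0,0.5]
    - [-0.003,-0.005,0.338,0,0,0,0.5]
    - [-0.003,-0.005,0.338,0,0,0,0.5]
    - [-0.003,-0.005,0.338,0,0,0,0.5]
    - [-0.003,-0.005,0.338,0,0,0,0.5]
    - [-0.003,-0.005,0.338,0,0,0,0.5]
    - [-0.003,-0.005,0.338,0,0,0,0.5]

```text
time_s: 30.58
position: [0.4309, -0.4115, 0.0314]
tcp_rot: [[-0.053, 0.999, 0.002], [0.999, 0.053, -0.003], [-0.003, 0.002, -1.0]]
force: [-0.4, 0.7, 7.6]
opening: 0.638
grasp_force: 30.0
```

Request:
move_arm:
  increments:
    - [0,0,0,0,0,0,0.5]
    - [0,0,0,0,0,0,0.5]
    - [0,0,-0.1,0,0,0,0.5]
    - [0,0,-0.2,0,0,0,0.5]
    - [0,0,-0.3,0,0,0,0.5]
    - [0,0,-0.4,0,0,0,0.5]
    - [0,0,-0.5,0,0,0,0.5]
    - [0,0,-0.57,0,0,0,0.5]
    - [0,0,-0.57,0,0,0,0.5]

```text
time_s: 31.33
position: [0.432, -0.4129, 0.2059]
tcp_rot: [[-0.053, 0.999, 0.006], [0.999, 0.053, -0.009], [-0.009, 0.006, -1.0]]
force: [0.5, -0.1, -0.3]
opening: 0.637
grasp_force: 30.0
```

```bash
python3 -c "
from h import *
plan([.43,-.115,.2],93.1)"
```

```text
pos [ 0.432  -0.4129  0.2059] yaw 93.03 t 31.3 F [ 0.5 -0.1 -0.3] op 0.637
MOVE [0.992, 0.0457, 0.0111] [0.0019, 0.0029, -0.0004]
```

Request:
move_arm:
  increments:
    - [0.12,0.006,0,0,0,0,0.5]
    - [0.24,0.012,0,0,0,0,0.5]
    - [0.36,0.018,0,0,0,0,0.5]
    - [0.48,0.024,0,0,0,0,0.5]
    - [0.6,0.03,0,0,0,0,0.5]
    - [0.72,0.035,0,0,0,0,0.5]
    - [0.84,0.04,0,0,0,0,0.5]
    - [0.95,0.045,0,0,0,0,0.5]
    - [0.99,0.046,0,0,0,0,0.5]
    - [0.99,0.046,0,0,0,0,0.5]

```text
time_s: 32.17
position: [0.4264, -0.1099, 0.1997]
tcp_rot: [[-0.057, 0.998, -0.003], [0.998, 0.057, 0.002], [0.002, -0.003, -1.0]]
force: [-0.8, 0.8, -0.5]
opening: 0.638
grasp_force: 30.0
```

```bash
python3 -c "
from h import *
s=bot.read_state();print(s['opening'],s['grasp_force'])
plan([.4235,.1755,.2],93.1)"
```

```text
0.6380497334940813 29.999595058208115
pos [ 0.4264 -0.1099  0.1997] yaw 93.25 t 32.2 F [-0.8  0.8 -0.5] op 0.638
MOVE [0.9502, 0.044, 0.001] [-0.001, -0.0008, 0.0008]
```

Request:
move_arm:
  increments:
    - [0.12,0.006,0,0,0,0,0.5]
    - [0.24,0.012,0,0,0,0,0.5]
    - [0.36,0.018,0,0,0,0,0.5]
    - [0.48,0.024,0,0,0,0,0.5]
    - [0.6,0.03,0,0,0,0,0.5]
    - [0.72,0.035,0,0,0,0,0.5]
    - [0.84,0.04,0,0,0,0,0.5]
    - [0.94,0.044,0,0,0,0.001,0.5]
    - [0.95,0.044,0,0,0,0.001,0.5]
    - [0.95,0.044,0,0,0,0.001,0.5]

```text
time_s: 33.0
position: [0.4271, 0.1727, 0.2001]
tcp_rot: [[-0.053, 0.999, 0.001], [0.999, 0.053, -0.001], [-0.001, 0.0, -1.0]]
force: [-0.1, 0.6, -1.1]
opening: 0.637
grasp_force: 30.0
```

```bash
python3 -c "
from h import *
s=bot.read_state();print(s['opening'],s['grasp_force'])
plan([.4238,.2265,.2],93.1);plan([.4238,.2265,.039],93.1)"
```

```text
0.6374239501767934 29.99929395311483
pos [0.4271 0.1727 0.2001] yaw 93.01 t 33.0 F [-0.1  0.6 -1.1] op 0.637
MOVE [0.1798, -0.0016, 0.0001] [0.0002, 0.0002, -0.0005]
pos [0.4271 0.1727 0.2001] yaw 93.01 t 33.0 F [-0.1  0.6 -1.1] op 0.637
MOVE [0.1801, -0.0019, 0.5368] [0.0002, 0.0002, -0.0005]
```

Request:
move_arm:
  increments:
    - [0.09,0,0,0,0,0,0.5]
    - [0.18,-0.002,0,0,0,0,0.5]
    - [0.18,-0.002,0.13,0,0,0,0.5]
    - [0.18,-0.002,0.26,0,0,0,0.5]
    - [0.18,-0.002,0.35,0,0,0,0.5]
    - [0.18,-0.002,0.43,0,0,0,0.5]
    - [0.18,-0.002,0.48,0,0,0,0.5]
    - [0.18,-0.002,0.51,0,0,0,0.5]
    - [0.18,-0.002,0.534,0,0,0,0.5]
    - [0.18,-0.002,0.534,0,0,0,0.5]

```text
time_s: 33.83
position: [0.4238, 0.2248, 0.0396]
tcp_rot: [[-0.048, 0.999, -0.001], [0.999, 0.048, -0.0], [-0.0, -0.001, -1.0]]
force: [0.6, -0.4, -0.9]
opening: 0.636
grasp_force: 30.0
```

Request:
move_arm:
  increments:
    - [0,0,0.005,0,0,0,0.5]
    - [0,0,0.005,0,0,0,0.5]
    - [0,0,0.005,0,0,0,0.7]
    - [0,0,0.005,0,0,0,0.8]
    - [0,0,0.005,0,0,0,0.95]
    - [0,0,0.005,0,0,0,1]
    - [0,0,0.005,0,0,0,1]
    - [0,0,-0.1,0,0,0,1]
    - [0,0,-0.23,0,0,0,1]
    - [0,0,-0.37,0,0,0,1]

```text
time_s: 34.67
position: [0.4218, 0.2257, 0.1509]
tcp_rot: [[-0.05, 0.999, -0.005], [0.999, 0.05, -0.001], [-0.001, -0.005, -1.0]]
force: [1.7, 0.1, -0.5]
opening: 0.996
grasp_force: 0.0
```

```bash
python3 -c "
from h import *
plan([.42,.24,.28],93.1)"
```

```text
pos [0.4218 0.2257 0.1509] yaw 92.84 t 34.7 F [ 1.7  0.1 -0.5] op 0.996
MOVE [0.0476, -0.0056, -0.4302] [-0.0015, 0.0003, -0.0014]
```

Request:
move_arm:
  increments:
    - [-0.1,0,-0.13,0,0,0,1]
    - [-0.2,0,-0.26,0,0,0,1]
    - [-0.3,0,-0.4,0,0,-0.001,1]
    - [-0.3,0,-0.45,0,0,-0.001,1]
    - [-0.3,0,-0.45,0,0,-0.001,1]
    - [-0.3,0,-0.45,0,0,-0.001,1]

```text
time_s: 35.17
position: [0.4288, 0.1356, 0.2881]
tcp_rot: [[-0.051, 0.999, 0.006], [0.999, 0.051, 0.0], [0.0, 0.006, -1.0]]
force: [-0.4, -0.3, -0.3]
opening: 0.995
grasp_force: 0.0
```

```bash
python3 -c "
from h import *
c=cap('wrist','w19');s=bot.read_state();print(s['position'])
g=cv2.medianBlur(cv2.cvtColor(c['image'],cv2.COLOR_BGR2GRAY),3)
h=cv2.HoughCircles(g,cv2.HOUGH_GRADIENT,1,15,param1=120,param2=14,minRadius=14,maxRadius=30)
for u,v,r in h[0][:12]:
  if 225<u<290: print(u,v,r,at(c,'wrist',(u,v),.064)[:2])
for p in ([.430,.1005,.064],[.428,.164,.064],[.424,.2255,.064],[.417,.3215,.095]): print(proj(c,'wrist',p))
t=cap('top','t19')['image']
a=cv2.resize(c['image'][0:250,190:330],None,fx=2.3,fy=2.3,interpolation=cv2.INTER_CUBIC)
b=cv2.resize(t[190:260,160:290],None,fx=3.2,fy=3.2,interpolation=cv2.INTER_CUBIC)
o=np.zeros((575,322+416,3),np.uint8);o[:,:322]=a;o[:b.shape[0],322:322+b.shape[1]]=b;cv2.imwrite('pics/v19.png',o)
"
```

```text
[0.4274 0.136  0.2864]
258.5 196.5 15.8 [0.4316 0.0984]
258.5 148.5 20.2 [0.4284 0.1619]
256.5 101.5 21.7 [0.4229 0.2213]
253.5 41.5 21.6 [0.4153 0.2985]
253.5 23.5 21.6 [0.4141 0.3228]
271.5 246.5 23.9 [0.4534 0.026 ]
[257.3867 194.8863]
[258.2627 146.8206]
[257.5146  98.2653]
[255.6359  17.3568]
```

All three lids were found where predicted, so the pusher can go home. First I'll grasp its grip.

```bash
python3 -c "
from h import *
plan([.4172,.3200,.15],93.1);plan([.4172,.3200,.07],93.1)"
```

```text
pos [0.4267 0.1363 0.2853] yaw 93.02 t 35.3 F [-0.2  0.1  0.6] op 1.003
MOVE [0.6131, 0.0015, 0.4511] [-0.0005, -0.0001, -0.0004]
pos [0.4267 0.1363 0.2853] yaw 93.02 t 35.3 F [-0.2  0.1  0.6] op 1.003
MOVE [0.6131, 0.0019, 0.7178] [-0.0005, -0.0001, -0.0004]
```

Request:
move_arm:
  increments:
    - [0.12,0,0,0,0,0,1]
    - [0.24,0,0,0,0,0,0.8]
    - [0.36,0,0.1,0,0,0,0.7]
    - [0.48,0,0.2,0,0,0,0.6]
    - [0.6,0.002,0.3,0,0,0,0.6]
    - [0.613,0.002,0.4,0,0,0,0.6]
    - [0.613,0.002,0.45,0,0,0,0.6]
    - [0.613,0.002,0.45,0,0,0,0.6]

```text
time_s: 35.93
position: [0.4133, 0.3195, 0.1448]
tcp_rot: [[-0.056, 0.998, -0.013], [0.998, 0.056, -0.006], [-0.005, -0.013, -1.0]]
force: [-0.3, 0.2, 0.9]
opening: 0.623
grasp_force: 0.0
```

```bash
python3 -c "
from h import *
c=cap('wrist','w20')
for d in nets.find_in('wrist','pusher_grip')[:2]: print(d['conf'],d['location'],at(c,'wrist',d['location'],.09))
print(proj(c,'wrist',[.417,.3215,.09]))
plan([.4172,.3205,.07],93.1)"
```

```text
0.77 [261.4, 209.1] [0.4145 0.3229 0.09  ]
[264.7058 211.0467]
pos [0.4169 0.3198 0.1492] yaw 93.1 t 36.0 F [ 0.3 -0.6  0.4] op 0.609
MOVE [0.0029, 0.0024, 0.2638] [-0.0015, 0.0006, -0.0]
```

Request:
move_arm:
  increments:
    - [0,0,0.13,0,0,0,0.6]
    - [0,0,0.263,0,0,0,0.6]
    - [0,0,0.263,0,0,0,0.6]
    - [0,0,0.263,0,0,0,0.05]
    - [0,0,0.263,0,0,0,0.05]
    - [0,0,0.263,0,0,0,0.05]
    - [0,0,0.263,0,0,0,0.05]
    - [0,0,0.263,0,0,0,0.05]
    - [0,0,0.263,0,0,0,0.05]
    - [0,0,0.263,0,0,0,0.05]

```text
time_s: 36.87
position: [0.4157, 0.3194, 0.0731]
tcp_rot: [[-0.052, 0.999, -0.005], [0.999, 0.052, -0.001], [-0.001, -0.005, -1.0]]
force: [-7.2, 0.3, 10.7]
opening: 0.183
grasp_force: 30.0
```

Request:
move_arm:
  increments:
    - [0,0,0,0,0,0,0.05]
    - [0,0,0,0,0,0,0.05]
    - [-0.01,0,0,0,0,0,0.05]
    - [-0.02,0,0,0,0,0,0.05]
    - [-0.03,0,0,0,0,0,0.05]
    - [-0.04,0,0,0,0,0,0.05]
    - [-0.05,0,0,0,0,0,0.05]
    - [-0.06,0,0,0,0,0,0.05]
    - [-0.07,0,0,0,0,0,0.05]
    - [-0.08,0,0,0,0,0,0.05]

```text
time_s: 37.7
position: [0.417, 0.2958, 0.0731]
tcp_rot: [[-0.052, 0.999, -0.004], [0.999, 0.052, -0.0], [0.0, -0.004, -1.0]]
force: [-7.0, 2.5, 8.5]
opening: 0.183
grasp_force: 30.0
```

Request:
move_arm:
  increments:
    - [-0.01,0,0,0,0,0,0.05]
    - [-0.02,0,0,0,0,0,0.05]
    - [-0.03,0,0,0,0,0,0.05]
    - [-0.04,0,0,0,0,0,0.05]
    - [-0.05,0,0,0,0,0,0.05]
    - [-0.055,0,0,0,0,0,0.05]
    - [-0.06,0,0,0,0,0,0.05]
    - [-0.06,0,0,0,0,0,0.05]

```text
time_s: 38.37
position: [0.418, 0.2779, 0.0732]
tcp_rot: [[-0.052, 0.999, -0.004], [0.999, 0.052, -0.0], [0.0, -0.004, -1.0]]
force: [-5.8, 1.4, 8.7]
opening: 0.183
grasp_force: 30.0
```

Request:
move_arm:
  increments:
    - [-0.005,0,0,0,0,0,0.05]
    - [-0.01,0,0,0,0,0,0.05]
    - [-0.015,0,0,0,0,0,0.05]
    - [-0.015,0,0,0,0,0,0.05]

```text
time_s: 38.7
position: [0.4181, 0.2764, 0.0732]
tcp_rot: [[-0.049, 0.999, -0.003], [0.999, 0.049, 0.005], [0.005, -0.003, -1.0]]
force: [-9.0, 15.6, 6.7]
opening: 0.183
grasp_force: 30.0
```

Request:
move_arm:
  increments:
    - [-0.006,0,0,0,0,0,0.05]
    - [-0.012,0,0,0,0,0,0.05]
    - [-0.012,0,0,0,0,0,0.05]
    - [-0.012,0,0,0,0,0,0.05]

```text
time_s: 39.03
position: [0.4182, 0.2758, 0.0732]
tcp_rot: [[-0.047, 0.999, -0.002], [0.999, 0.047, 0.01], [0.01, -0.002, -1.0]]
force: [-11.3, 27.6, 4.8]
opening: 0.177
grasp_force: 30.0
```

Run:
```python
from h import *
c=cap('wrist','w21');s=bot.read_state();print(s['position'],s['force'])
```

```text
[0.4183 0.2758 0.0732] [-11.9181  27.9021   5.9071]
```

Request:
move_arm:
  increments:
    - [0.018,0,0,0,0,0,0.05]
    - [0.018,0,0,0,0,0,0.3]
    - [0.018,0,0,0,0,0,0.6]
    - [0.018,0,0,0,0,0,0.6]
    - [0.018,0,0,0,0,0,0.6]
    - [0.018,0,0,0,0,0,0.6]
    - [0.018,0,0,0,0,0,0.6]
    - [0.018,0,-0.13,0,0,0,0.6]
    - [0.018,0,-0.26,0,0,0,0.6]
    - [0.018,0,-0.4,0,0,0,0.6]

```text
time_s: 39.92
position: [0.4201, 0.2744, 0.1915]
tcp_rot: [[-0.052, 0.999, -0.004], [0.999, 0.052, -0.002], [-0.001, -0.004, -1.0]]
force: [-0.1, 0.1, -0.6]
opening: 0.597
grasp_force: 0.0
```

Request:
move_arm:
  increments:
    - [-0.13,0,-0.1,0,0,0,1]
    - [-0.26,0,-0.2,0,0,0,1]
    - [-0.39,0,-0.3,0,0,0,1]
    - [-0.45,0,-0.4,0,0,0,1]
    - [-0.5,0,-0.4,0,0,0,1]
    - [-0.5,0,-0.4,0,0,0,1]
    - [-0.5,0,-0.4,0,0,0,1]

```text
time_s: 40.5
position: [0.4292, 0.1244, 0.3124]
tcp_rot: [[-0.049, 0.999, 0.002], [0.999, 0.049, 0.0], [0.0, 0.002, -1.0]]
force: [0.1, 0.3, 0.4]
opening: 0.981
grasp_force: 0.0
```

Run:
```python
from h import *
c=cap('wrist','w22');s=bot.read_state();print(s['position'])
g=cv2.medianBlur(cv2.cvtColor(c['image'],cv2.COLOR_BGR2GRAY),3)
h=cv2.HoughCircles(g,cv2.HOUGH_GRADIENT,1,15,param1=120,param2=14,minRadius=14,maxRadius=30)
for u,v,r in h[0][:12]:
  if 225<u<290: print(u,v,r,at(c,'wrist',(u,v),.064)[:2])
cv2.imwrite('pics/v22.png',cv2.resize(c['image'][30:260,170:350],None,fx=2.6,fy=2.6,interpolation=cv2.INTER_CUBIC))
```

```text
[0.4284 0.1252 0.3114]
259.5 142.5 19.3 [0.4291 0.1557]
258.5 100.5 19.4 [0.425  0.2123]
259.5 184.5 19.3 [0.4319 0.0973]
255.5 65.5 21.6 [0.4187 0.2596]
259.5 40.5 27.2 [0.4223 0.2948]
268.5 232.5 27.1 [0.4486 0.0256]
```

View pics/v22.png

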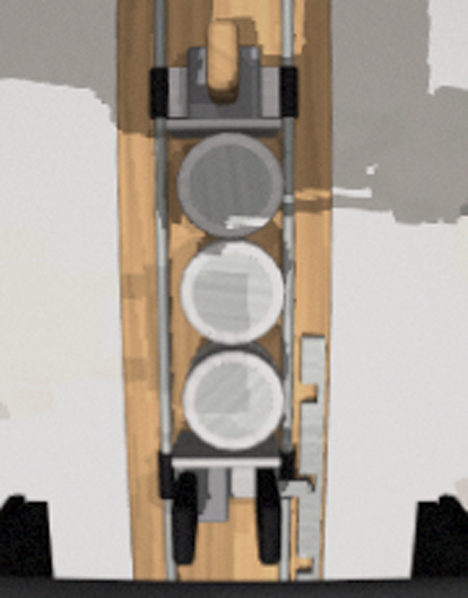

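The final view shows the three tins upright in one row at (230,185), (232,290) and (235,400). The pusher panel at (222,125) is against the row, and the tooth sits in the second notch at (297,487).

```bash
python3 -c "
from h import *
print(workorder.hand_in())"
```

```text
the job is handed in; nothing more can be done
None
```

I handed the job in after about 40 s of robot time: all three tins stand upright in a single row, with the divider locked in the notch for 3 and the pusher pushed fully home; no verdict came back.

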